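# Shift a bench drive's sprung selector knob into its detent

## Task

The selector of the twin-spindle bench drive stands in neutral. Pull its sprung knob up until the pin is clear of the detent ring, turn it towards the spindle that carries the domed copper bowl, and let it drop fully home into the detent on that side, then let go. Do not force the pin against the ring, and leave the hammer, the cup and the steel stake where they are.

Things in the scene. Friction and masses are not known exactly. Their poses are not given: they have to be found in the camera images.
- machine: Grey twin-spindle bench drive, fixed: a central housing 190 x 170 mm, 110 mm high, over a low body 150 (x) x 490 (y) x 60 mm. Origin at the centre of its underside, z up; -x side faces the robot. The spindles stand at y = +195 mm (left) and -195 mm (right). The selector stands upright in the middle of the housing's top, its axis on the machine's z axis.
- knob_grip (a point): Grip point: on the selector's axis at mid-height of the knob's black bar, 150 mm above the bench when down; lifts and turns with it. The bar is 50 mm long (point x), 14 mm thick (y), 32 mm high, with a wedge nose at its -x end that points where it is set. When down the bar's underside is 24 mm above the housing; below it are only the 22 mm hub, the pin and the ring (top 14 mm above the housing).
- selector_turn (a joint): Selector angle (rad): 0 with the nose to the machine's -x side (neutral), growing clockwise seen from above: positive towards the left spindle (machine +y), negative towards the right. Stops at +-1.5. Turns easily when the pin is out. A detent lies somewhere in 0.8 to 1.3 on the left and -0.8 to -1.3 on the right; for 0.64 to 0.75 either side the pin always rides on top of the ring.
- selector_lift (a joint): How far the knob is pulled up (m): 0 fully home, 0.011 pin riding on top of the ring, 0.016 upper stop. A spring pulls it down with 7 N at 0 and about 11 N at 0.011; it drops as soon as nothing holds it up.
- selector_pin: Steel pin, 6 mm wide, sticking out radially under the knob's nose, from the hub to 36 mm from the axis; it turns and lifts with the knob (same directions; origin on the axis, at the housing's top when down).
- detent_seat: Fixed 92 mm disc on the housing top carrying the toothed steel detent ring (radius 22 to 36 mm); origin on the axis at the housing top. The ring has a wide neutral gap and, 1.05 rad to each side of it, an 8.4 mm detent slot (lets the pin in over +-0.04 rad). The ring was clamped by hand up to 0.25 rad off either way; this is not measured: find the slot by feel. It does not move.
- bowl: Upside-down copper colander bowl, a dome 156 mm across and 73 mm high with rows of holes, fixed on one of the two spindles (left or right, it varies); origin at the centre of its rim, 72 mm above the bench.
- former: Stepped round wooden former, 110 mm across and 56 mm high, fixed on the other spindle; origin at the centre of its underside, 72 mm above the bench.
- hammer: Loose hammer, 260 mm long, lying on the bench beyond the machine; a bystander.
- cup: Loose small copper cup, 72 mm across and 70 mm high, on the bench in front of the machine; a bystander.
- stake: Loose dark steel stake, a plain cylinder 44 mm across and 50 mm high, on the bench in front of the machine; a bystander.

How it is judged:
On the way, in this order (a step that is already met when the one before it is completed fails the run):
1. the knob is pulled up out of neutral, 9 mm or more (value of joint selector_lift above 0.009 m), for 0.1 s.
2. with the pin still out, the knob is turned more than 0.6 rad towards the spindle with the bowl (value of joint selector_lift above 0.008 m and ((y of bowl in the frame of machine above 0.05 m and value of joint selector_turn above 0.6 rad) or (y of bowl in the frame of machine below -0.05 m and value of joint selector_turn below -0.6 rad))), for 0.05 s.
At the end, for the whole second after the job is handed in: The knob is down within 3 mm of fully home in the detent on the bowl's side (turned more than 0.72 rad to that side), at rest (value of joint selector_lift below 0.003 m and ((y of bowl in the frame of machine above 0.05 m and value of joint selector_turn above 0.72 rad) or (y of bowl in the frame of machine below -0.05 m and value of joint selector_turn below -0.72 rad)) and velocity of joint selector_turn between -0.1 and 0.1 rad/s and velocity of joint selector_lift between -0.01 and 0.01 m/s); the robot touches nothing.
It fails at once if the pin is forced against the detent ring with more than 25 N (contact force between selector_pin and detent_seat above 25 N).
It fails at once if the hammer, the cup or the stake is moved by more than 20 mm (distance of any of hammer, cup, stake from where it was at the start of the episode above 0.02 m).
It also fails if it takes over 54 s, if anything falls off the work surface, if the arm or the gripper's body presses on something with over 40 N, if the wrist force passes 120 N, or if a joint passes its speed limit or range.

## Robot

A 7-joint arm with a two-finger parallel gripper is mounted at the origin on the work surface. World frame = base frame: x ahead of the robot, y to its left, z up, the work surface at z = 0. Lengths are in m, angles in rad, forces in N, time in s.
With the tool pointing down it reaches from about 0.425 to 1.025 m from the base axis. Payload 9.4 kg.
Tool frame: the origin (TCP) lies midway between the tips of the shut fingers; the grasp point (between the pads) lies 19 mm behind it; z points along the fingers, y is the line along which they close (so a half turn about z gives the same grasp; the last joint's range is limited). The gripper opens to 85 mm and grips with 20 to 120 N. Pads are 22 mm wide; open, the fingers measure 114 mm over their backs; the gripper's body (76 mm by 85 mm) begins 54 mm behind the grasp point. The pads swing forward as they close: fully open they stand 13 mm farther back than shut.
Start: joints at [1.167, 0.599, -0.003, 1.599, 0.002, 0.943, -0.08], TCP at [0.233, -0.687, 0.231] pointing down, gripper open.
Joint ranges: [-2.57, 2.57], [-0.35, 1.97], [-1.29, 1.29], [0.11, 2.56], [-1.05, 4.19], [0.11, 1.86], [-2.63, 2.63]. Speed limits (rad/s): [2.22, 2.22, 3.01, 3.01, 3.14, 3.14, 3.14].

## Interface

Orientations are given as a rotation vector (axis times angle).
In Python, from station import r gives the robot as it stands. The module is installed in compiled form; this text tells all that it offers.
- The arm moves only by the tool play_rows, never from a script. Its argument "steps" is a list of rows, each an object of numbers: "claw": the opening, from 0 (shut) to 1 (fully open); "tx", "ty", "tz": the shift along the tool's x, y, z in cm; "wx", "wy", "wz": the turn, a rotation vector about the tool's x, y, z in rad. In form: [{"claw": .., "tx": .., "ty": .., "tz": .., "wx": .., "wy": .., "wz": ..}, ...]. A call has 1 to 8 rows; each row shifts and turns the commanded pose from where the row before left it, along the tool's axes as they then stand; what a row does not reach is not made up. A row lasts 1/12 s, in which the tool goes at most 41.7 mm and 7.16 degrees, less where a joint would pass 70% of its speed; a pose out of reach is approached as far as the arm can. A call with a gripper value outside its range is refused whole. The fingers move at their own pace and stop on an object; "force" is the grip in N (left out, the last holds). Time passes only in rows, so rows that do not move let the fingers close. It gives the time, the measured TCP pose, the force, the opening and the grip force at its end, in the units of the state.
- r.observe(): the state, without advancing time (a new reading comes with each control period).
- r.snapshot(name): name is "side" or "top" or "wrist"; returns a dict with "pixels" (384x512x3 uint8, red, green, blue), "camera_matrix" (3x3 intrinsics, pixels), "R" (3x3) and "t" (3): a world point X has camera coordinates R X + t. Camera axes: x right, y down, z forward; pixel columns grow to the right and rows downward; lengths in m; the calibration is good to about 2 mm. A picture is of the moment at which its call begins. There is no depth.
- r.job_done(): hands the job in; it is judged then, once.
The state is a dict: "t": time; "joint_pos": joint angles; "qd": joint speeds; "joint_torque": joint torques, N m; "ee_pos": TCP position; "orientation": TCP orientation; "force": force on the tool from outside, world axes, zero at the start; "wrist_torque": the same for the moment, N m; "grip_width": finger opening in m; "finger_force": force on a finger pad.
Only numpy, scipy, OpenCV 4.12 (cv2) and the standard library are available. Lean on these libraries where they do the work, as an engineer would, in place of code of your own. Each camera call takes 0.05 s, during which the arm holds its last target. There are 200 camera calls.

## Working session

There is one attempt and no reset: what is moved stays moved. The work goes in short steps, Python scripts to look and compute and a tool call to move; the robot and the scene stay as the last step left them, time stands still between calls to the robot, and variables do not carry over. Pictures are saved under pics/ and viewed, at most 10 in all, crops included, and the job is handed in when it is done.

Besides the shell and the picture viewer there is one more tool, called after "Request:" as name(argument=value, ...) on one line, values as JSON. play_rows: Moves the arm, as the interface text tells. Its arguments: {"type":"object","properties":{"steps":{"type":"array"},"force":{"type":"number"}},"required":["steps"]}

```bash
mkdir -p pics
python3 - <<'E'
from station import r
import cv2,numpy as np
ims=[]
for n in("top","side"):
    s=r.snapshot(n); cv2.imwrite(f"pics/{n}0.png",s["pixels"][:,:,::-1]); print(n,s["camera_matrix"],s["R"],s["t"])
    np.savez(f"{n}0.npz",**s)
print(r.observe())
E
```

```text
top [[440.29167425   0.         256.83573927]
 [  0.         440.29167425 194.07959348]
 [  0.           0.           1.        ]] [[-0.00823784 -0.99995571 -0.00455053]
 [-0.99618225  0.00860209 -0.08687306]
 [ 0.08690835  0.00381751 -0.996209  ]] [0.04722066 0.58222065 0.90349377]
side [[465.38905861   0.         250.94960026]
 [  0.         465.38905861 188.63160804]
 [  0.           0.           1.        ]] [[-0.9867161  -0.1623829   0.00481055]
 [-0.13063422  0.77549709 -0.6176884 ]
 [ 0.09657146 -0.61011151 -0.78640823]] [0.57457828 0.09418684 1.19265572]
{'t': 0.1, 'joint_pos': array([ 1.16728126,  0.60005611, -0.00256241,  1.60005485,  0.00178262,
        0.94289671, -0.07981948]), 'qd': array([-2.21922246e-04, -1.92568122e-03, -9.11416151e-04, -4.79434063e-04,
       -1.63132153e-03, -1.62543719e-03, -7.11172883e-05]), 'joint_torque': array([ 6.89996916e-03, -7.77988315e+01,  1.57086968e+00, -2.58624065e+01,
        1.26768183e-02,  5.44205453e-03,  3.46477714e-05]), 'ee_pos': array([ 0.23261276, -0.68622238,  0.23049331]), 'orientation': array([-3.09837679e+00, -5.10924015e-01,  5.25363833e-04]), 'force': array([-0.30802937,  1.00489321,  0.33379018]), 'wrist_torque': array([ 0.01624659, -0.01287596,  0.01449142]), 'finger_force': 0.0, 'grip_width': 0.085608159754631}
```

View pics/top0.png

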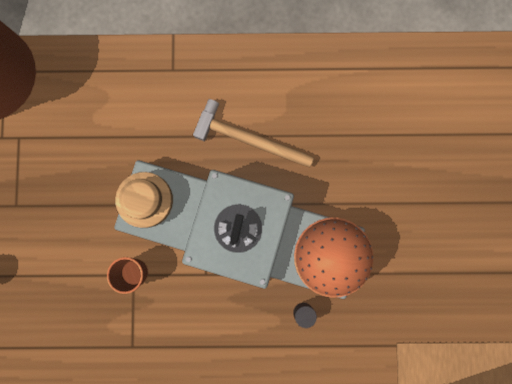

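View pics/side0.png

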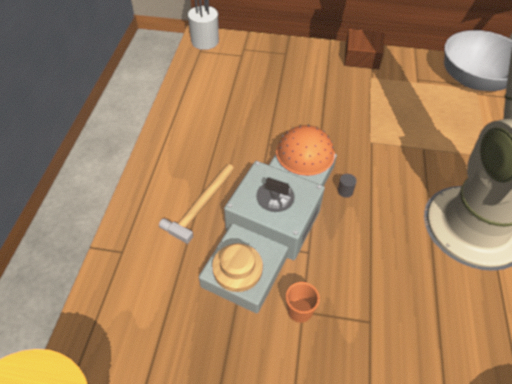

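The top image shows the copper bowl at (334,258) on the machine's right (-y) and the wooden former at (144,200). The knob is near (238,230), with the nose pointing down the image towards the robot. The cup (126,275) and the stake (305,316) are in front. So the turn is negative, which is CCW seen from above.

```bash
cat > h.py <<'E'
import numpy as np
from scipy.spatial.transform import Rotation as Ro
def bp(s,u,v,z):
    d=s["R"].T@np.linalg.solve(s["camera_matrix"],[u,v,1.]); c=-s["R"].T@s["t"]
    return c+d*(z-c[2])/d[2]
E
python3 - <<'E'
from h import *
import cv2
from station import r
s=np.load("top0.npz"); 
P=np.array([bp(s,*p,.11) for p in[(213,171),(291.5,197),(265.5,287),(186,263)]]);print(P,P.mean(0))
fl,fr,br,bl=P  # far-left etc
yv=(fl-fr)+(bl-br); xv=(fl-bl)+(fr-br)
print("yaw",np.arctan2(-yv[0],yv[1]),np.arctan2(xv[1],xv[0]),np.linalg.norm(yv)/2,np.linalg.norm(xv)/2)
print("knob",bp(s,238,230,.166), bp(s,238,228,.11))
o=r.observe();R=Ro.from_rotvec(o["orientation"]).as_matrix();print(R)
im=s["pixels"][150:310,160:320,::-1];cv2.imwrite("pics/c.png",cv2.resize(im,None,fx=3.7,fy=3.7,interpolation=cv2.INTER_CUBIC))
E
```

```text
[[ 0.62058665  0.12607333  0.11      ]
 [ 0.56903417 -0.02435954  0.11      ]
 [ 0.39952433  0.02712184  0.11      ]
 [ 0.44544943  0.17712281  0.11      ]] [0.50864864 0.07648961 0.11      ]
yaw -0.31373985718185343 -0.2891572501437092 0.15792591334765835 0.17978749512784425
knob [0.50655174 0.07576846 0.166     ] [0.51068278 0.07839177 0.11      ]
[[ 9.47055275e-01  3.21070087e-01 -5.53461243e-04]
 [ 3.21070546e-01 -9.47054389e-01  1.29981036e-03]
 [-1.06827673e-04 -1.40869236e-03 -9.99999002e-01]]
```

View pics/c.png

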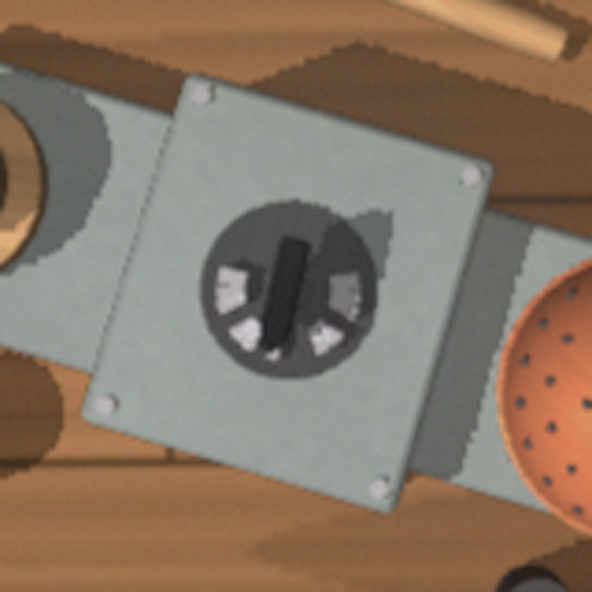

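Request:
play_rows(steps=[{"claw": 1,"wz": 0.105},{"claw": 1,"wz": 0.105},{"claw": 1,"wz": 0.105},{"claw": 1,"wz": 0.105},{"claw": 1,"wz": 0.105},{"claw": 1,"wz": 0.102},{"claw": 1,"ty": -2},{"claw": 1,"ty": -3}], force=60)

```text
invalid input
```

Request:
play_rows(steps=[{"claw": 1,"ty": -3.5,"tx": 0.2},{"claw": 1,"ty": -3.5,"tx": 0.2},{"claw": 1,"ty": -3.5,"tx": 0.2},{"claw": 1,"ty": -3.5,"tx": 0.2},{"claw": 1,"ty": -3.5,"tx": 0.2},{"claw": 1,"ty": -3.5,"tx": 0.2},{"claw": 1,"ty": -3.5,"tx": 0.2},{"claw": 1,"ty": -3.5,"tx": 0.2}])

```text
invalid input
```

Request:
play_rows(steps=[{"claw": 1,"ty": -3.5,"tx": 0.2},{"claw": 1,"ty": -3.5,"tx": 0.2},{"claw": 1,"ty": -3.5,"tx": 0.2},{"claw": 1,"ty": -3.5,"tx": 0.2},{"claw": 1,"ty": -3.5,"tx": 0.2},{"claw": 1,"ty": -3.5,"tx": 0.2},{"claw": 1,"ty": -3.5,"tx": 0.2},{"claw": 1,"ty": -3.5,"tx": 0.2}])

```text
invalid input
```

Run:
```python
from h import *
import cv2
from station import r
s=np.load("top0.npz")
f=lambda x,y,z:bp(s,160+(x+.5)/3.7-.5,150+(y+.5)/3.7-.5,z)[:2]
c=f(290,290,.116);print("axis",c)
for n,p in dict(L=(236,314),R=(338,318)).items():
    for z in(.116,.124):
        d=f(*p,z)-c; 
        print(n,z,"turn", -(np.arctan2(d[1],d[0])-(np.pi-.30)) if d[1]>0 else -(np.arctan2(d[1],d[0])+np.pi+.30), np.hypot(*d))
a=f(293,240,.166);b=f(273,350,.16);print("bar",a,b,np.arctan2(*(a-b)[::-1]))
s=r.snapshot("wrist");cv2.imwrite("pics/w1.png",s["pixels"][:,:,::-1]);np.savez("w1.npz",**s)
o=r.observe();print(o["t"],o["ee_pos"],o["joint_pos"].round(2),Ro.from_rotvec(o["orientation"]).as_matrix().round(3))
for q in([*c,.116],[*c,.166]):
    k=s["camera_matrix"]@(s["R"]@q+s["t"]);print(k[:2]/k[2])
```

```text
axis [0.51059418 0.07808354]
L 0.116 turn 0.8613927492282283 0.030116674511539036
L 0.124 turn 0.8537116094523989 0.02951658505349637
R 0.116 turn -1.336741462786483 0.028384904379335534
R 0.124 turn -1.3409482896810003 0.028480068901361295
bar [0.53407727 0.07417435] [0.48132818 0.08434795] -0.19052834121419815
0.15 [ 0.23263249 -0.68630909  0.23059917] [ 1.17  0.6  -0.    1.6   0.    0.94 -0.08] [[ 0.947  0.321 -0.   ]
 [ 0.321 -0.947  0.001]
 [-0.    -0.001 -1.   ]]
[-1354.47408872 -1051.05080031]
[-2344.42880156 -1760.04268493]
```

View pics/w1.png

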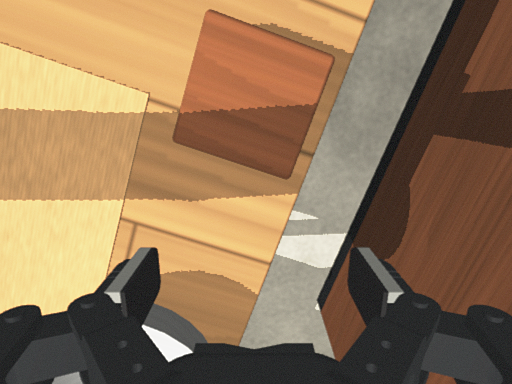

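The rows were refused, probably because every key is needed in each row. The wrist picture shows only bench and floor at the start pose. The top crop suggests the ring is clamped about -0.2 rad off, which puts the right slot near -1.25.

Request:
play_rows(steps=[{"claw": 1,"tx": 0,"ty": 0,"tz": 0,"wx": 0,"wy": 0,"wz": 0.105},{"claw": 1,"tx": 0,"ty": 0,"tz": 0,"wx": 0,"wy": 0,"wz": 0.105},{"claw": 1,"tx": 0,"ty": 0,"tz": 0,"wx": 0,"wy": 0,"wz": 0.105},{"claw": 1,"tx": 0,"ty": 0,"tz": 0,"wx": 0,"wy": 0,"wz": 0.105},{"claw": 1,"tx": 0,"ty": 0,"tz": 0,"wx": 0,"wy": 0,"wz": 0.105},{"claw": 1,"tx": 0,"ty": 0,"tz": 0,"wx": 0,"wy": 0,"wz": 0.1},{"claw": 1,"tx": 0,"ty": -2,"tz": 0,"wx": 0,"wy": 0,"wz": 0},{"claw": 1,"tx": 0,"ty": -3,"tz": 0,"wx": 0,"wy": 0,"wz": 0}], force=60)

```text
t: 0.82
ee_pos: [0.2459, -0.6401, 0.2305]
orientation: [3.105, -0.472, -0.002]
force: [1.1, 0.7, -0.3]
grip_width: 0.0854
finger_force: 0.0
```

Request:
play_rows(steps=[{"claw": 1,"tx": 0.2,"ty": -3.5,"tz": 0,"wx": 0,"wy": 0,"wz": 0},{"claw": 1,"tx": 0.2,"ty": -3.5,"tz": 0,"wx": 0,"wy": 0,"wz": 0},{"claw": 1,"tx": 0.2,"ty": -3.5,"tz": 0,"wx": 0,"wy": 0,"wz": 0},{"claw": 1,"tx": 0.2,"ty": -3.5,"tz": 0,"wx": 0,"wy": 0,"wz": 0},{"claw": 1,"tx": 0.2,"ty": -3.5,"tz": 0,"wx": 0,"wy": 0,"wz": 0},{"claw": 1,"tx": 0.2,"ty": -3.5,"tz": 0,"wx": 0,"wy": 0,"wz": 0},{"claw": 1,"tx": 0.2,"ty": -3.5,"tz": 0,"wx": 0,"wy": 0,"wz": 0},{"claw": 1,"tx": 0.2,"ty": -3.5,"tz": 0,"wx": 0,"wy": 0,"wz": 0}])

```text
t: 1.48
ee_pos: [0.3452, -0.3742, 0.2312]
orientation: [-3.107, 0.467, 0.0]
force: [0.6, -0.7, -0.7]
grip_width: 0.0853
finger_force: 0.0
```

Request:
play_rows(steps=[{"claw": 1,"tx": 0.2,"ty": -3.5,"tz": 0,"wx": 0,"wy": 0,"wz": 0},{"claw": 1,"tx": 0.2,"ty": -3.5,"tz": 0,"wx": 0,"wy": 0,"wz": 0},{"claw": 1,"tx": 0.2,"ty": -3.5,"tz": 0,"wx": 0,"wy": 0,"wz": 0},{"claw": 1,"tx": 0.2,"ty": -3.5,"tz": 0,"wx": 0,"wy": 0,"wz": 0},{"claw": 1,"tx": 0.2,"ty": -3.5,"tz": 0,"wx": 0,"wy": 0,"wz": 0},{"claw": 1,"tx": 0.2,"ty": -3.5,"tz": 0,"wx": 0,"wy": 0,"wz": 0},{"claw": 1,"tx": 0.2,"ty": -3,"tz": 0,"wx": 0,"wy": 0,"wz": 0},{"claw": 1,"tx": 0.2,"ty": -2,"tz": 0,"wx": 0,"wy": 0,"wz": 0}])

```text
t: 2.15
ee_pos: [0.4374, -0.129, 0.2313]
orientation: [-3.107, 0.462, -0.0]
force: [0.2, -0.4, 0.3]
grip_width: 0.0849
finger_force: 0.0
```

Request:
play_rows(steps=[{"claw": 1,"tx": 0.2,"ty": -3.5,"tz": 0,"wx": 0,"wy": 0,"wz": 0},{"claw": 1,"tx": 0.2,"ty": -3.5,"tz": 0,"wx": 0,"wy": 0,"wz": 0},{"claw": 1,"tx": 0.2,"ty": -3.5,"tz": 0,"wx": 0,"wy": 0,"wz": 0},{"claw": 1,"tx": 0,"ty": -3.5,"tz": 0,"wx": 0,"wy": 0,"wz": 0},{"claw": 1,"tx": 0,"ty": -3,"tz": 0,"wx": 0,"wy": 0,"wz": 0},{"claw": 1,"tx": 0,"ty": -3,"tz": 0,"wx": 0,"wy": 0,"wz": 0},{"claw": 1,"tx": 0,"ty": -1,"tz": 0,"wx": 0,"wy": 0,"wz": 0},{"claw": 1,"tx": 0,"ty": 0,"tz": 0,"wx": 0,"wy": 0,"wz": 0}])

```text
t: 2.82
ee_pos: [0.5046, 0.0699, 0.231]
orientation: [-3.107, 0.459, 0.0]
force: [-0.7, -0.3, -0.5]
grip_width: 0.0853
finger_force: 0.0
```

Run:
```python
from h import *
import cv2
from station import r
s=r.snapshot("wrist");cv2.imwrite("pics/w2.png",s["pixels"][:,:,::-1]);np.savez("w2.npz",**s)
o=r.observe();print(o["t"],o["ee_pos"],o["joint_pos"].round(2),o["force"],Ro.from_rotvec(o["orientation"]).as_matrix().round(3))
for q in([.5106,.078,.116],[.5106,.078,.166]):
    k=s["camera_matrix"]@(s["R"]@q+s["t"]);print(k[:2]/k[2])
```

```text
2.8667 [0.50398015 0.06771274 0.23096378] [-0.29  0.34  0.06  2.09 -0.03  0.71 -2.08] [-1.14809602 -0.62233982  0.60238505] [[ 0.957 -0.292 -0.001]
 [-0.292 -0.957 -0.   ]
 [-0.001  0.    -1.   ]]
[243.21106698 186.9516315 ]
[240.76240354 205.81412644]
```

View pics/w2.png

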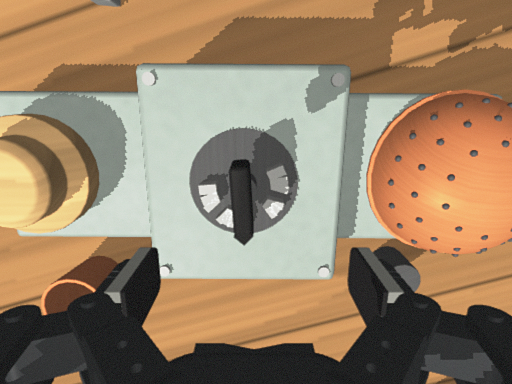

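The wrist view shows the bar aligned with the tool, at column 241 and rows 160–244 with the nose down. The disc centre is near (243,181), and the right slot is roughly at (278,197), between teeth at (279,182) and (273,209).

Run:
```python
from h import *
import cv2
s=np.load("w2.npz"); ee=np.array([.50398,.06771]); yaw=-.296
X=np.array([np.cos(yaw),np.sin(yaw)]);Y=np.array([np.sin(yaw),-np.cos(yaw)])
c=bp(s,243.5,181,.113)[:2]
k=(bp(s,240.7,160,.166)[:2]+bp(s,243,244,.16)[:2])/2
for q in(c,k): print(q,"tool dx,dy cm",(q-ee)@X*100,(q-ee)@Y*100)
print(bp(s,240.7,160,.166),bp(s,243,244,.16))
for n,p in dict(R=(278,197),L=(213,210)).items():
    d=bp(s,*p,.12)[:2]-c; a=np.arctan2(d@-Y,-(d@X)); print(n,a,np.hypot(*d))
im=s["pixels"][115:250,175:310,::-1];cv2.imwrite("pics/c2.png",cv2.resize(im,None,fx=4.4,fy=4.4,interpolation=cv2.INTER_CUBIC))
```

```text
[0.51473167 0.07656005] tool dx,dy cm 0.770255890843308 -1.1601393163524094
[0.51056539 0.07730463] tool dx,dy cm 0.35002804118783465 -1.1098306217923781
[0.54082838 0.06852593 0.166     ] [0.48030241 0.08608333 0.16      ]
R -1.180191906317364 0.03110209306756725
L 0.8289668407549896 0.03463486201021158
```

View pics/c2.png

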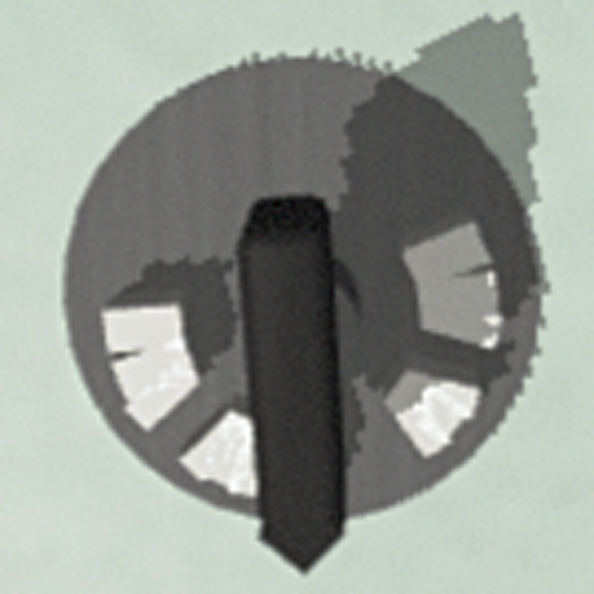

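Request:
play_rows(steps=[{"claw": 1,"tx": 0.6,"ty": -1.2,"tz": 0,"wx": 0,"wy": 0,"wz": 0},{"claw": 0.6,"tx": 0,"ty": 0,"tz": 2,"wx": 0,"wy": 0,"wz": 0},{"claw": 0.6,"tx": 0,"ty": 0,"tz": 2,"wx": 0,"wy": 0,"wz": 0},{"claw": 0.6,"tx": 0,"ty": 0,"tz": 0,"wx": 0,"wy": 0,"wz": 0},{"claw": 0.6,"tx": 0,"ty": 0,"tz": 0,"wx": 0,"wy": 0,"wz": 0},{"claw": 0.6,"tx": 0,"ty": 0,"tz": 0,"wx": 0,"wy": 0,"wz": 0}], force=40)

```text
t: 3.37
ee_pos: [0.5137, 0.0759, 0.1919]
orientation: [3.106, -0.469, 0.0]
force: [-0.3, 0.3, 0.3]
grip_width: 0.0511
finger_force: 0.0
```

Run:
```python
from h import *
import cv2
from station import r
s=r.snapshot("wrist");cv2.imwrite("pics/w3.png",s["pixels"][:,:,::-1]);np.savez("w3.npz",**s)
o=r.observe();print(o["t"],o["ee_pos"],o["force"],Ro.from_rotvec(o["orientation"]).as_matrix().round(3))
print("cam",-s["R"].T@s["t"], -np.load("w2.npz")["R"].T@np.load("w2.npz")["t"])
```

```text
3.4167 [0.513908   0.07606458 0.19219914] [ 0.43317749 -0.1438151  -0.56814103] [[ 0.956 -0.295  0.001]
 [-0.295 -0.956  0.   ]
 [ 0.001 -0.    -1.   ]]
cam [0.5827743  0.05486235 0.33457472] [0.57381951 0.0491968  0.37363205]
```

View pics/w3.png

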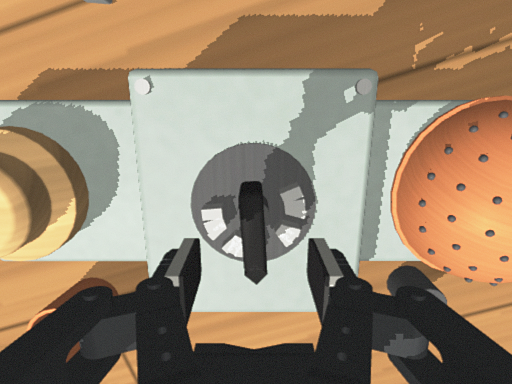

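The fingers are centred on column 254, the bar is at column 252 (rows 182–283), and the disc centre is at (253,202). Checking the axis once more with these.

Run:
```python
from h import *
s=np.load("w3.npz"); ee=np.array([.5139,.0761]); X=np.array([.956,-.295]);Y=np.array([-.295,-.956])
c=bp(s,253,202,.113)[:2]
t=bp(s,251,182,.166)[:2]; n=bp(s,257,283,.155)[:2]
for q in(c,t,n): print(q,(q-ee)@X*1000,(q-ee)@Y*1000)
```

```text
[0.51569528 0.07637018] 1.6365855195538443 -0.7878967658120974
[0.54295726 0.06889094] 29.905415326845144 -1.6800339882006203
[0.47593179 0.08587296] -39.180635813048966 1.8576722594670012
```

Request:
play_rows(steps=[{"claw": 0.6,"tx": 0.1,"ty": -0.1,"tz": 2,"wx": 0,"wy": 0,"wz": 0},{"claw": 0.6,"tx": 0,"ty": 0,"tz": 2,"wx": 0,"wy": 0,"wz": 0},{"claw": 0.6,"tx": 0,"ty": 0,"tz": 1.8,"wx": 0,"wy": 0,"wz": 0},{"claw": 0.6,"tx": 0,"ty": 0,"tz": 0,"wx": 0,"wy": 0,"wz": 0},{"claw": 0,"tx": 0,"ty": 0,"tz": 0,"wx": 0,"wy": 0,"wz": 0},{"claw": 0,"tx": 0,"ty": 0,"tz": 0,"wx": 0,"wy": 0,"wz": 0},{"claw": 0,"tx": 0,"ty": 0,"tz": 0,"wx": 0,"wy": 0,"wz": 0},{"claw": 0,"tx": 0,"ty": 0,"tz": 0,"wx": 0,"wy": 0,"wz": 0}], force=40)

```text
t: 4.08
ee_pos: [0.5148, 0.0764, 0.1348]
orientation: [3.106, -0.468, 0.002]
force: [-3.1, -4.0, 7.0]
grip_width: 0.0139
finger_force: 40.7
```

Request:
play_rows(steps=[{"claw": 0,"tx": 0,"ty": 0,"tz": 0,"wx": 0,"wy": 0,"wz": 0},{"claw": 0,"tx": 0,"ty": 0,"tz": 0,"wx": 0,"wy": 0,"wz": 0}])

```text
t: 4.25
ee_pos: [0.5148, 0.0764, 0.1347]
orientation: [3.106, -0.468, 0.002]
force: [-1.8, -3.6, 7.7]
grip_width: 0.0135
finger_force: 40.8
```

Request:
play_rows(steps=[{"claw": 0,"tx": 0,"ty": 0,"tz": -0.2,"wx": 0,"wy": 0,"wz": 0},{"claw": 0,"tx": 0,"ty": 0,"tz": -0.3,"wx": 0,"wy": 0,"wz": 0},{"claw": 0,"tx": 0,"ty": 0,"tz": -0.3,"wx": 0,"wy": 0,"wz": 0},{"claw": 0,"tx": 0,"ty": 0,"tz": -0.3,"wx": 0,"wy": 0,"wz": 0},{"claw": 0,"tx": 0,"ty": 0,"tz": -0.3,"wx": 0,"wy": 0,"wz": 0},{"claw": 0,"tx": 0,"ty": 0,"tz": 0,"wx": 0,"wy": 0,"wz": 0},{"claw": 0,"tx": 0,"ty": 0,"tz": 0,"wx": 0,"wy": 0,"wz": 0}], force=50)

```text
t: 4.83
ee_pos: [0.5146, 0.0766, 0.1473]
orientation: [3.106, -0.467, 0.0]
force: [2.5, -4.9, -12.6]
grip_width: 0.0131
finger_force: 48.7
```

Request:
play_rows(steps=[{"claw": 0,"tx": 0,"ty": 0,"tz": -0.1,"wx": 0,"wy": 0,"wz": -0.05},{"claw": 0,"tx": 0,"ty": 0,"tz": 0,"wx": 0,"wy": 0,"wz": -0.07},{"claw": 0,"tx": 0,"ty": 0,"tz": 0,"wx": 0,"wy": 0,"wz": -0.07},{"claw": 0,"tx": 0,"ty": 0,"tz": 0,"wx": 0,"wy": 0,"wz": -0.07},{"claw": 0,"tx": 0,"ty": 0,"tz": 0,"wx": 0,"wy": 0,"wz": -0.07},{"claw": 0,"tx": 0,"ty": 0,"tz": 0,"wx": 0,"wy": 0,"wz": -0.07},{"claw": 0,"tx": 0,"ty": 0,"tz": 0,"wx": 0,"wy": 0,"wz": 0}])

```text
t: 5.42
ee_pos: [0.5147, 0.0776, 0.1482]
orientation: [-3.137, -0.165, -0.0]
force: [1.8, -1.4, -12.9]
grip_width: 0.0134
finger_force: 48.9
```

Request:
play_rows(steps=[{"claw": 0,"tx": 0,"ty": 0,"tz": 0,"wx": 0,"wy": 0,"wz": -0.07},{"claw": 0,"tx": 0,"ty": 0,"tz": 0,"wx": 0,"wy": 0,"wz": -0.08},{"claw": 0,"tx": 0,"ty": 0,"tz": 0,"wx": 0,"wy": 0,"wz": -0.08},{"claw": 0,"tx": 0,"ty": 0,"tz": 0,"wx": 0,"wy": 0,"wz": -0.08},{"claw": 0,"tx": 0,"ty": 0,"tz": 0,"wx": 0,"wy": 0,"wz": -0.08},{"claw": 0,"tx": 0,"ty": 0,"tz": 0,"wx": 0,"wy": 0,"wz": -0.08},{"claw": 0,"tx": 0,"ty": 0,"tz": 0,"wx": 0,"wy": 0,"wz": -0.03},{"claw": 0,"tx": 0,"ty": 0,"tz": 0,"wx": 0,"wy": 0,"wz": 0}])

```text
t: 6.08
ee_pos: [0.5143, 0.0787, 0.1482]
orientation: [-2.999, -0.931, -0.0]
force: [1.0, 6.0, -12.6]
grip_width: 0.0131
finger_force: 49.0
```

Request:
play_rows(steps=[{"claw": 0,"tx": 0.1,"ty": -0.1,"tz": 0,"wx": 0,"wy": 0,"wz": -0.05},{"claw": 0,"tx": 0,"ty": 0,"tz": 0,"wx": 0,"wy": 0,"wz": -0.07},{"claw": 0,"tx": 0,"ty": 0,"tz": 0,"wx": 0,"wy": 0,"wz": -0.05},{"claw": 0,"tx": 0,"ty": 0,"tz": 0,"wx": 0,"wy": 0,"wz": 0},{"claw": 0,"tx": 0,"ty": 0,"tz": 0.15,"wx": 0,"wy": 0,"wz": 0},{"claw": 0,"tx": 0,"ty": 0,"tz": 0.15,"wx": 0,"wy": 0,"wz": 0},{"claw": 0,"tx": 0,"ty": 0,"tz": 0,"wx": 0,"wy": 0,"wz": 0},{"claw": 0,"tx": 0,"ty": 0,"tz": 0,"wx": 0,"wy": 0,"wz": 0}])

```text
t: 6.75
ee_pos: [0.5142, 0.0793, 0.1456]
orientation: [-2.912, -1.179, 0.001]
force: [-3.7, 3.8, -2.5]
grip_width: 0.0131
finger_force: 50.7
```

The pin is riding on the ring at turn ≈ -1.07: lift is about 10.9 mm and the wrist load has fallen to 2.5 N. Sweeping slowly from here to feel for the slot.

Request:
play_rows(steps=[{"claw": 0,"tx": 0,"ty": 0,"tz": 0,"wx": 0,"wy": 0,"wz": -0.025},{"claw": 0,"tx": 0,"ty": 0,"tz": 0,"wx": 0,"wy": 0,"wz": -0.025},{"claw": 0,"tx": 0,"ty": 0,"tz": 0,"wx": 0,"wy": 0,"wz": 0}])

```text
t: 7.0
ee_pos: [0.5141, 0.0794, 0.1456]
orientation: [-2.88, -1.253, 0.001]
force: [-4.7, 5.4, -3.1]
grip_width: 0.0132
finger_force: 50.5
```

Request:
play_rows(steps=[{"claw": 0,"tx": 0,"ty": 0,"tz": 0,"wx": 0,"wy": 0,"wz": -0.02},{"claw": 0,"tx": 0,"ty": 0,"tz": 0,"wx": 0,"wy": 0,"wz": -0.02},{"claw": 0,"tx": 0,"ty": 0,"tz": 0,"wx": 0,"wy": 0,"wz": 0}])

```text
t: 7.25
ee_pos: [0.514, 0.0794, 0.1456]
orientation: [-2.854, -1.31, 0.001]
force: [-4.3, 5.5, -3.8]
grip_width: 0.0133
finger_force: 50.5
```

Request:
play_rows(steps=[{"claw": 0,"tx": 0,"ty": 0,"tz": 0,"wx": 0,"wy": 0,"wz": -0.02},{"claw": 0,"tx": 0,"ty": 0,"tz": 0,"wx": 0,"wy": 0,"wz": -0.02},{"claw": 0,"tx": 0,"ty": 0,"tz": 0,"wx": 0,"wy": 0,"wz": 0}])

```text
t: 7.5
ee_pos: [0.5139, 0.0795, 0.1455]
orientation: [-2.828, -1.367, 0.002]
force: [-4.0, 5.7, -4.3]
grip_width: 0.0128
finger_force: 50.4
```

Request:
play_rows(steps=[{"claw": 0,"tx": 0,"ty": 0,"tz": 0,"wx": 0,"wy": 0,"wz": -0.02},{"claw": 0,"tx": 0,"ty": 0,"tz": 0,"wx": 0,"wy": 0,"wz": -0.02},{"claw": 0,"tx": 0,"ty": 0,"tz": 0,"wx": 0,"wy": 0,"wz": 0}])

```text
t: 7.75
ee_pos: [0.5137, 0.0794, 0.1452]
orientation: [-2.799, -1.424, 0.002]
force: [-4.3, 5.8, -11.4]
grip_width: 0.0134
finger_force: 49.3
```

Wrist load jumped to 11.4 N, so the pin is over the slot at about -1.24. Nudging on towards the middle of the slot and lowering.

Request:
play_rows(steps=[{"claw": 0,"tx": 0,"ty": 0,"tz": 0,"wx": 0,"wy": 0,"wz": -0.015},{"claw": 0,"tx": 0,"ty": 0,"tz": 0.15,"wx": 0,"wy": 0,"wz": 0},{"claw": 0,"tx": 0,"ty": 0,"tz": 0.15,"wx": 0,"wy": 0,"wz": 0},{"claw": 0,"tx": 0,"ty": 0,"tz": 0,"wx": 0,"wy": 0,"wz": 0}])

```text
t: 8.08
ee_pos: [0.5137, 0.0795, 0.1418]
orientation: [-2.789, -1.443, 0.003]
force: [-3.4, 5.4, -11.3]
grip_width: 0.0129
finger_force: 49.5
```

Going in freely (lift about 7 mm, load is the spring alone). Continuing down.

Request:
play_rows(steps=[{"claw": 0,"tx": 0,"ty": 0,"tz": 0.15,"wx": 0,"wy": 0,"wz": 0},{"claw": 0,"tx": 0,"ty": 0,"tz": 0.15,"wx": 0,"wy": 0,"wz": 0},{"claw": 0,"tx": 0,"ty": 0,"tz": 0.15,"wx": 0,"wy": 0,"wz": 0},{"claw": 0,"tx": 0,"ty": 0,"tz": 0.15,"wx": 0,"wy": 0,"wz": 0},{"claw": 0,"tx": 0,"ty": 0,"tz": 0,"wx": 0,"wy": 0,"wz": 0},{"claw": 0,"tx": 0,"ty": 0,"tz": 0,"wx": 0,"wy": 0,"wz": 0}])

```text
t: 8.58
ee_pos: [0.5137, 0.0795, 0.136]
orientation: [-2.789, -1.443, 0.002]
force: [-5.5, 5.7, -8.8]
grip_width: 0.0133
finger_force: 49.8
```

Request:
play_rows(steps=[{"claw": 0,"tx": 0,"ty": 0,"tz": 0.1,"wx": 0,"wy": 0,"wz": 0},{"claw": 0,"tx": 0,"ty": 0,"tz": 0.05,"wx": 0,"wy": 0,"wz": 0},{"claw": 0,"tx": 0,"ty": 0,"tz": 0,"wx": 0,"wy": 0,"wz": 0},{"claw": 0.6,"tx": 0,"ty": 0,"tz": 0,"wx": 0,"wy": 0,"wz": 0},{"claw": 0.6,"tx": 0,"ty": 0,"tz": 0,"wx": 0,"wy": 0,"wz": 0},{"claw": 0.6,"tx": 0,"ty": 0,"tz": 0,"wx": 0,"wy": 0,"wz": 0},{"claw": 0.6,"tx": 0,"ty": 0,"tz": 0,"wx": 0,"wy": 0,"wz": 0}])

```text
t: 9.17
ee_pos: [0.5156, 0.0783, 0.1353]
orientation: [2.789, 1.444, 0.002]
force: [-0.7, 0.1, 0.1]
grip_width: 0.0512
finger_force: 0.0
```

Request:
play_rows(steps=[{"claw": 0.6,"tx": 0,"ty": 0,"tz": -1,"wx": 0,"wy": 0,"wz": 0},{"claw": 0.6,"tx": 0,"ty": 0,"tz": -2,"wx": 0,"wy": 0,"wz": 0},{"claw": 0.6,"tx": 0,"ty": 0,"tz": -3,"wx": 0,"wy": 0,"wz": 0},{"claw": 0.6,"tx": 0,"ty": 0,"tz": -3,"wx": 0,"wy": 0,"wz": 0},{"claw": 0.6,"tx": 0,"ty": 0,"tz": -2,"wx": 0,"wy": 0,"wz": 0},{"claw": 0.6,"tx": 0,"ty": 0,"tz": 0,"wx": 0,"wy": 0,"wz": 0},{"claw": 0.6,"tx": 0,"ty": 0,"tz": 0,"wx": 0,"wy": 0,"wz": 0}])

```text
t: 9.75
ee_pos: [0.5155, 0.0785, 0.2465]
orientation: [2.788, 1.445, 0.005]
force: [0.1, -0.7, -0.3]
grip_width: 0.0514
finger_force: 0.0
```

Run:
```python
from station import r
import cv2
s=r.snapshot("wrist");cv2.imwrite("pics/w4.png",s["pixels"][:,:,::-1])
o=r.observe();print(o["t"],o["ee_pos"],o["force"])
```

```text
9.8 [0.51483366 0.07832378 0.2453024 ] [-0.9177379   0.14226665 -0.69763045]
```

View pics/w4.png

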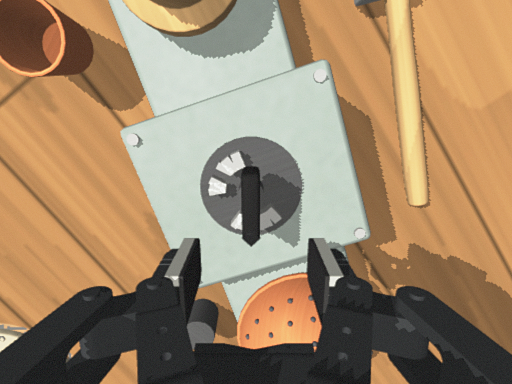

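The knob, at column 251 (rows 168–245), points towards the bowl between the two teeth of the right slot at (237,222) and (271,215). It sits low, and the gripper is well clear of it. Handing in.

```bash
python3 -c "
from station import r
print(r.job_done())"
```

```text
the job is handed in; nothing more can be done
None
```

The selector is in the right-hand detent, on the copper bowl's side, at about -1.25 rad by the tool's turn. The pin dropped into the slot without resistance, the gripper is clear of the knob, and the job is handed in; no verdict came back.

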